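# Lock the clamp nut on a key vise with a second nut

## Task

On the locksmith's key vise, run the tall hex nut down the stud (clockwise seen from above) onto the washers and the flat hex nut below it and tighten it firmly so that it locks, but do not overtighten it. Then push the black cylindrical thread cap, which stands on the bench, fully home over the stud's tip and let go; leave the other things on the bench where they are.

Things in the scene. Friction and masses are not known exactly. Their poses are not given: they have to be found in the camera images.
- key_vise: Key vise screwed to the bench: a grey base plate 120 x 90 x 14 mm, steel jaws up to 44 mm high, and in the middle an upright steel stud 10 mm across whose tip is 122 mm above the bench. Origin: underside of the plate, on the stud's axis; x along the plate's long side, z up. It cannot move.
- stud_top (a point): Centre of the tip of the stud, 122 mm above the bench; the last 4 mm taper to 6 mm across; z points up along the stud.
- flat_nut: The first nut: a flat steel hex nut 36 mm across flats, 10 mm high, on the stud under the tall nut. It is already set (its height differs from job to job) and does not turn or move. Origin: centre of its underside; its top face is 10 mm above the origin. On it lies a dark pack of washers 29 mm across, whose thickness is not measured: anywhere from 1 to 5 mm.
- tall_nut: The second nut, to be run down: a tall steel hex nut 30 mm across flats, 34 mm high, on the stud's thread, 1 to 6.5 mm above the washers on the flat nut. Origin: centre of its underside, on the stud's axis (this frame does not turn with the hex; nut_grip does). Clockwise seen from above lowers it by 12 mm a turn (1.9 mm per rad). It stays where it is let go, also when tight.
- nut_grip (a point): Where to grip the tall nut, across two flats with 40 N or more: on its axis, 22 mm above its underside; turns with it; two flats face its +x and -x, the others every 60 degrees. Turning takes 0.12 to 0.2 N m; past touch 0.7 N m more per rad. Locked from 0.2 N m; aim for 0.25 to 0.35; over 0.5 is overtightened. Read torque while or just after creeping clockwise: recoil hides it.
- cap_center (a point): The thread cap: a plain black plastic cylinder 24 mm across and 28 mm high, standing on the bench with its open end down; loose, 30 g. This point is its centre, 14 mm above its open lower rim; z points to its closed end. Its bore is 12.5 mm across and 18 mm deep, so that fully home on the stud this point is 4 mm below the stud's tip.
- spool: Bystander: black plastic spool with a waist, 32 mm across its flanges, 36 mm high, standing. Origin: centre of its underside.
- key_a: Bystander: key with a round black head, 58 mm long, lying flat. Origin: on the bench below its middle.
- key_b: Bystander: key with a round brass head, 58 mm long, lying flat. Origin: on the bench below its middle.
- padlock: Bystander: brass padlock standing up, 45 mm wide, 64 mm high with its steel shackle. Origin: centre of its underside.
- lock_cylinder: Bystander: brass profile lock cylinder, 62 mm long, 33 mm high, standing on its narrow foot. Origin: centre of its underside.
- screwdriver: Bystander: screwdriver with an orange handle, 190 mm long, lying. Origin: on the bench below its middle.
- tin: Bystander: plain steel tin, 56 mm across, 55 mm high. Origin: centre of its underside.
Things that resemble listed ones, but are neither listed nor needed, are in the scene too. Leave any green or yellow look-alike of the part that bears cap_center alone.

How it is judged:
On the way:
1. the tall nut is run down and tightened against the flat nut (at least 30 N between them through the washers) (contact force between tall_nut and flat_nut above 30 N), for 0.2 s.
At the end, for the whole second after the job is handed in: The tall nut is locked on the flat nut with at least 30 N between them, and the cap sits on the stud upright (within 0.2 rad), centred within 4 mm and pushed down to within 2 mm of fully home; everything is let go (contact force between tall_nut and flat_nut above 30 N and horizontal distance between cap_center and stud_top below 0.004 m and z of cap_center in the frame of stud_top below -0.002 m and angle between cap_center's own z axis and vertical below 0.2 rad); the robot touches nothing.
It fails at once if the tall nut is overtightened (over 220 N between the nuts, about 0.5 N m of turning torque) (contact force between tall_nut and flat_nut above 220 N).
It fails at once if a bystander (spool, keys, padlock, lock cylinder, screwdriver, tin) is moved more than 3 cm (distance of any of spool, key_a, key_b, padlock, lock_cylinder, screwdriver, tin from where it was at the start of the episode above 0.03 m).
It also fails if it takes over 72 s, if anything falls off the work surface, if the arm or the gripper's body presses on something with over 40 N, if the wrist force passes 120 N, or if a joint passes its speed limit or range.

## Robot

A 7-joint arm with a two-finger parallel gripper is mounted at the origin on the work surface. World frame = base frame: x ahead of the robot, y to its left, z up, the work surface at z = 0. Lengths are in m, angles in rad, forces in N, time in s.
With the tool pointing down it reaches from about 0.35 to 0.9 m from the base axis. Payload 8.1 kg.
Tool frame: the origin (TCP) lies midway between the tips of the shut fingers; the grasp point (between the pads) lies 19 mm behind it; x points along the fingers, z is the direction in which the jaws open and shut, and the axes are right-handed (so a half turn about x gives the same grasp; the last joint's range is limited). The gripper opens to 85 mm and grips with 20 to 120 N. Pads are 22 mm wide; open, the fingers measure 114 mm over their backs; the gripper's body (76 mm by 85 mm) begins 54 mm behind the grasp point. The pads swing forward as they close: fully open they stand 13 mm farther back than shut.
Start: joints at [-1.358, 0.434, 0.025, 1.573, -0.012, 1.134, -0.075], TCP at [0.194, 0.594, 0.201] pointing down, gripper open.
Joint ranges: [-2.62, 2.62], [-0.44, 2.09], [-1.27, 1.32], [0.08, 2.57], [-1.32, 4.46], [0.12, 2], [-2.74, 2.74]. Speed limits (rad/s): [2.22, 2.22, 3.01, 3.01, 3.14, 3.14, 3.14].

## Interface

Orientations are given as a 3x3 rotation matrix whose columns are the frame's x, y, z axes.
In Python, from rig import arm, capture gives the robot as it stands. Calls block until the motion is done:
- arm.movep(position, orientation): joint-space move of the TCP to a pose.
- arm.movel(position, rot=None, rate=0.15): straight line of the TCP; rot=None keeps the orientation; rate is the mean speed in m/s.
- arm.move_j(angles): joint-space move.
- arm.move_gripper(opening, grip_force=None): finger opening in m; grip_force is the grip in N (None keeps the last); returns when the fingers have stopped.
- arm.dwell(seconds).
- arm.solve_ik(position, orientation): joint angles nearest the present ones, or None.
- capture(name): name is "scene" or "top" or "wrist"; returns a dict with "image" (420x560x3 uint8, red, green, blue), "camera_matrix" (3x3 intrinsics, pixels), "extrinsics" (4x4, takes a point from camera to world coordinates); the wrist camera has in their place "hand_eye" (4x4, takes a point from camera to tool coordinates, whose origin is the TCP and whose axes are the tool frame's). Camera axes: x right, y down, z forward; pixel columns grow to the right and rows downward; lengths in m; the calibration is good to about 2 mm. The wrist camera is an equidistant fisheye: a pixel r from the principal point sees the ray r / f radians off the axis. A picture is of the moment at which its call begins: read the wrist's pose just before it. There is no depth.
A pose or a line that the arm cannot do raises arm.Unreachable and nothing moves.
- arm.sign_off(): hands the job in, once; it reports no verdict.
Readings, each from a call of its own:
- arm.get_t(): time.
- arm.get_joints(): joint angles.
- arm.get_joint_velocities(): joint speeds.
- arm.get_joint_efforts(): joint torques, N m.
- arm.get_ee_pos(): TCP position.
- arm.get_tool_rot(): TCP orientation.
- arm.get_wrist_force(): force on the tool from outside, world axes, zero at the start.
- arm.get_torque(): the same for the moment, N m.
- arm.get_finger_gap(): finger opening in m.
Only numpy, scipy, OpenCV 4.12 (cv2) and the standard library are available. Lean on these libraries where they do the work, as an engineer would, in place of code of your own. Each camera call takes 0.05 s, during which the arm holds its last target.

## Working session

There is one attempt and no reset: what is moved stays moved. The work goes in short steps, each a Python script; the robot and the scene stay as the last script left them, time stands still between calls to the robot, and variables do not carry over. Pictures are saved under pics/ and viewed, and the job is handed in when it is done.

```bash
ls; mkdir -p pics
python3 - <<'E'
from rig import arm,capture
import cv2,numpy as np
print(arm.get_t())
for n in ["scene","top","wrist"]:
    p=arm.get_ee_pos();R=arm.get_tool_rot()
    c=capture(n); cv2.imwrite(f"pics/{n}0.png",c["image"][:,:,::-1])
    print(n,np.round(c["camera_matrix"],2).tolist(),np.round(c.get("extrinsics",c.get("hand_eye")),4).tolist())
print(p,R,arm.get_t())
E
```

```text
pics
0.0
scene [[397.41, 0.0, 277.8], [0.0, 397.41, 211.83], [0.0, 0.0, 1.0]] [[0.4074, 0.5904, -0.6968, 1.2388], [0.9131, -0.2789, 0.2975, -0.2883], [-0.0186, -0.7574, -0.6527, 0.7427], [0.0, 0.0, 0.0, 1.0]]
top [[476.14, 0.0, 283.32], [0.0, 476.14, 207.81], [0.0, 0.0, 1.0]] [[0.0096, -0.9919, 0.1269, 0.3785], [-0.9999, -0.0085, 0.0099, -0.0252], [-0.0087, -0.127, -0.9919, 1.2285], [0.0, 0.0, 0.0, 1.0]]
wrist [[325.19, 0.0, 278.41], [0.0, 325.19, 209.43], [0.0, 0.0, 1.0]] [[0.0006, -0.3241, 0.946, -0.1737], [-0.0001, -0.946, -0.3241, 0.0839], [1.0, 0.0, -0.0006, -0.0015], [0.0, 0.0, 0.0, 1.0]]
[0.19403075 0.59361829 0.20001811] [[-3.00580384e-04 -9.50521140e-01  3.10659737e-01]
 [-1.36376343e-03  3.10659852e-01  9.50520172e-01]
 [-9.99999025e-01 -1.37958672e-04 -1.38966423e-03]] 0.15
```

View pics/scene0.png

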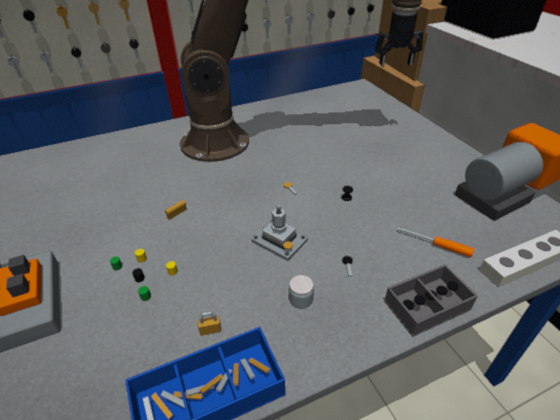

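View pics/top0.png

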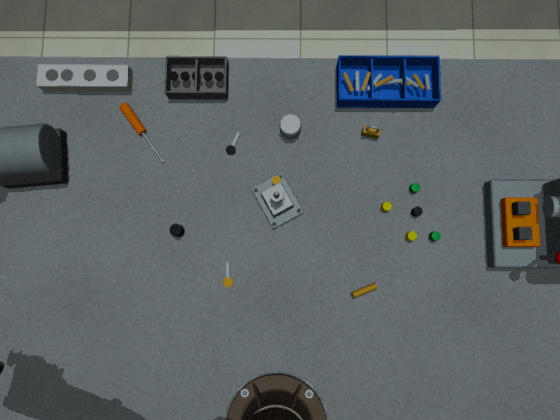

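View pics/wrist0.png

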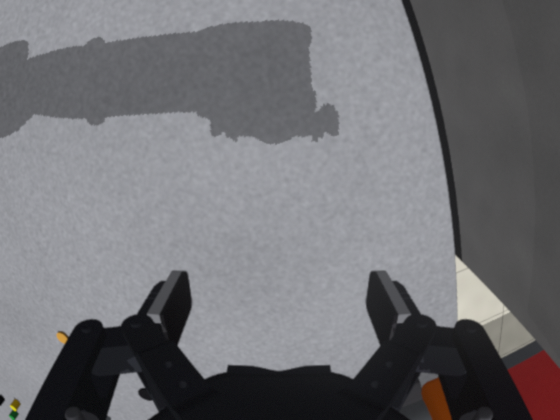

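The black cap candidate is at top (417,211) / scene (138,275), with green look-alikes at top (414,188) and (435,236) and yellow ones at (387,207) and (411,236). The spool is at top (177,230). The vise stud is at top (277,197) / scene (278,212). Next I'll enlarge these.

```bash
cat > h.py <<'E'
from rig import arm,capture
import cv2,numpy as np
def ray(c,px):
    K=c["camera_matrix"];T=c["extrinsics"]
    d=T[:3,:3]@np.linalg.solve(K,[px[0],px[1],1.]);return T[:3,3],d
def atz(c,px,z):
    o,d=ray(c,px);return o+d*(z-o[2])/d[2]
def tri(rs):
    A=np.zeros((3,3));b=np.zeros(3)
    for o,d in rs:
        d=d/np.linalg.norm(d);P=np.eye(3)-np.outer(d,d);A+=P;b+=P@o
    x=np.linalg.solve(A,b)
    return x,[np.linalg.norm((np.eye(3)-np.outer(d,d)/(d@d))@(x-o)) for o,d in rs]
def wray(c,px,p,R):
    K=c["camera_matrix"];H=c["hand_eye"]
    v=np.array([px[0]-K[0,2],px[1]-K[1,2]]);r=np.hypot(*v);t=r/K[0,0]
    d=np.array([*(v/max(r,1e-9)*np.sin(t)),np.cos(t)])
    return p+R@H[:3,3],R@H[:3,:3]@d
def wproj(c,X,p,R):
    K=c["camera_matrix"];H=c["hand_eye"]
    x=R.T@(np.asarray(X)-p);x=H[:3,:3].T@(x-H[:3,3])
    t=np.arctan2(np.hypot(x[0],x[1]),x[2]);n=np.hypot(x[0],x[1])
    return K[:2,2]+K[0,0]*t*x[:2]/n
def down(yaw):  # z axis (jaw dir) at angle yaw in xy
    z=np.array([np.cos(yaw),np.sin(yaw),0]);x=np.array([0,0,-1.]);return np.column_stack([x,np.cross(z,x),z])
def crop(img,x0,y0,x1,y1,s,fn):
    cv2.imwrite(fn,cv2.resize(img[y0:y1,x0:x1,::-1],None,fx=s,fy=s,interpolation=cv2.INTER_CUBIC))
E
python3 - <<'E'
from h import *
s=capture("scene");t=capture("top")
a=cv2.resize(s["image"][195:265,240:320],(400,350),interpolation=3);b=cv2.resize(s["image"][235:305,100:180],(400,350),interpolation=3)
c=cv2.resize(t["image"][165:235,240:320],(400,350)[:2],interpolation=3);d=cv2.resize(t["image"][175:245,375:455],(400,350),interpolation=3)
im=np.vstack([np.hstack([a,b]),np.hstack([c,d])])[:, :,::-1]
im=cv2.resize(im,(686,600));cv2.imwrite("pics/crop1.png",im)
print("cap",tri([ray(s,(138,271)),ray(t,(417,211))]))
for px in [(417,211),(411,236),(435,236),(414,188),(387,207)]: print(atz(t,px,.028))
print("stud",tri([ray(s,(279,208)),ray(t,(277,194))]))
print(atz(t,(277,198),.0))
for n,px in dict(spool=(177,230),tin=(290,126),keya=(233,142),padl=(371,132),keyb=(228,275),cyl=(364,290)).items(): print(n,atz(t,px,.02))
E
```

```text
cap (array([ 0.5273429 , -0.35125575,  0.02542923]), [np.float64(0.001426807646787704), np.float64(0.0014268076467877516)])
[ 0.52683938 -0.3520153   0.028     ]
[ 0.46330934 -0.33530699  0.028     ]
[ 0.46385407 -0.39554746  0.028     ]
[ 0.58585437 -0.34591719  0.028     ]
[ 0.53641531 -0.27633623  0.028     ]
stud (array([0.55499226, 0.00398696, 0.11397702]), [np.float64(0.002974606821410489), np.float64(0.0029746068214105297)])
[0.56133962 0.00376787 0.        ]
spool [0.47379933 0.25727033 0.02      ]
tin [ 0.74904053 -0.02856228  0.02      ]
keya [0.70500026 0.11971286 0.02      ]
padl [ 0.73438186 -0.23990572  0.02      ]
keyb [0.36151116 0.12438191 0.02      ]
cyl [ 0.32770181 -0.2168616   0.02      ]
```

View pics/crop1.png

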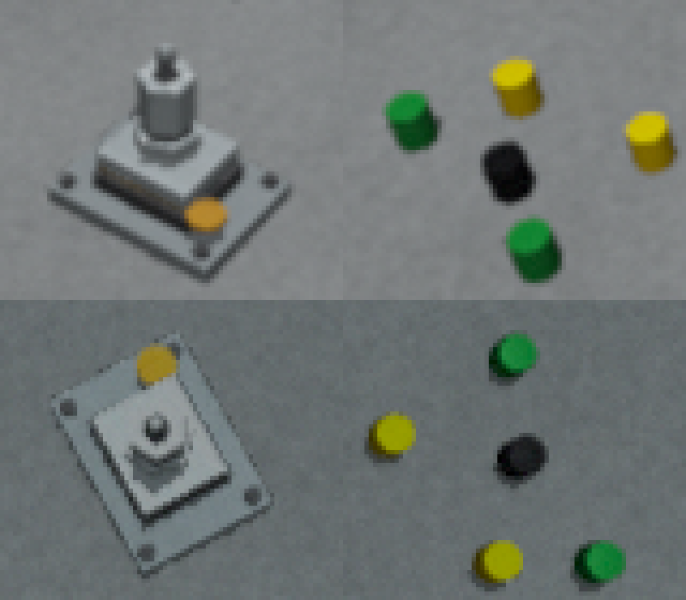

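The black cylinder at top (417,211) is the cap. It is plain and has no waist, the neighbours are green and yellow, and the waisted black spool at (177,230) is far away. The brass disc at top (277,181) is a key head in the vise. Next, wrist views over the vise.

Run:
```python
from h import *
import pickle
V=[]
for i,(p,yaw) in enumerate([((0.50,0.004,0.26),1.57),((0.60,0.05,0.26),1.57)]):
    arm.movep(p,down(yaw)); P=arm.get_ee_pos();R=arm.get_tool_rot();c=capture("wrist")
    V.append((P,R,c)); cv2.imwrite(f"pics/w1_{i}.png",c["image"][:,:,::-1])
    print(P,np.round(arm.get_joints(),3),arm.get_t(),[np.round(wproj(c,(.556,.004,z),P,R),1) for z in(.122,.05)])
pickle.dump(V,open("v1.pkl","wb"))
```

```text
[0.50010292 0.00497078 0.25987034] [-0.62   0.187  0.606  1.816 -0.115  1.174  1.594] 2.675 [array([278.9, 239.7]), array([278.8, 216.2])]
[0.60019668 0.05063798 0.25905771] [-0.591  0.386  0.602  1.579 -0.226  1.248  1.619] 3.2417 [array([231.8, 144.6]), array([240.4, 136.7])]
```

View pics/w1_0.png

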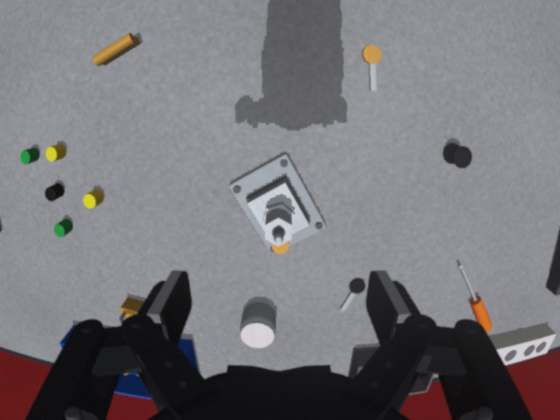

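View pics/w1_1.png

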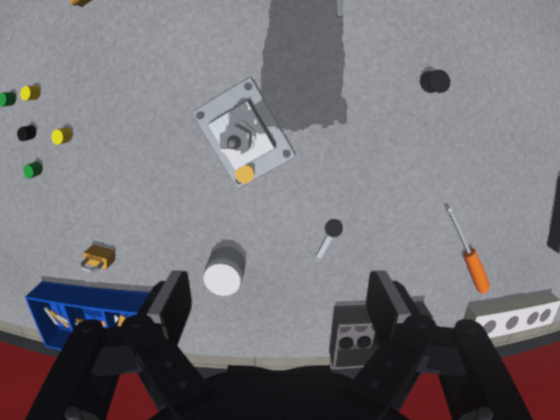

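Run:
```python
from h import *
import pickle
V=[]
ims=[]
for i,(p,yaw) in enumerate([((0.64,0.004,0.15),1.57),((0.47,0.004,0.12),1.57)]):
    arm.movep(p,down(yaw)); arm.dwell(.3);P=arm.get_ee_pos();R=arm.get_tool_rot();c=capture("wrist")
    V.append((P,R,c)); cv2.imwrite(f"pics/w2_{i}.png",c["image"][:,:,::-1])
    u,v=np.round(wproj(c,(.556,.004,.08),P,R)).astype(int); u0,v0=u-50,max(v-60,0);print("crop origin",u0,v0)
    ims.append(cv2.resize(c["image"][v0:v0+120,u0:u0+100],(400,480),interpolation=3))
    print(P,arm.get_t(),[np.round(wproj(c,(.556,.004,z),P,R),1) for z in(.122,.05)])
pickle.dump(V,open("v2.pkl","wb"))
cv2.imwrite("pics/crop2.png",np.hstack(ims)[:,:,::-1])
```

```text
crop origin 229 42
[0.64053388 0.00492247 0.15152809] 4.1583 [array([279.2, 101.7]), array([279. , 101.7])]
crop origin 230 260
[0.47080095 0.0038561  0.12002055] 5.2333 [array([280.7, 355.5]), array([280.3, 299.8])]
```

View pics/crop2.png

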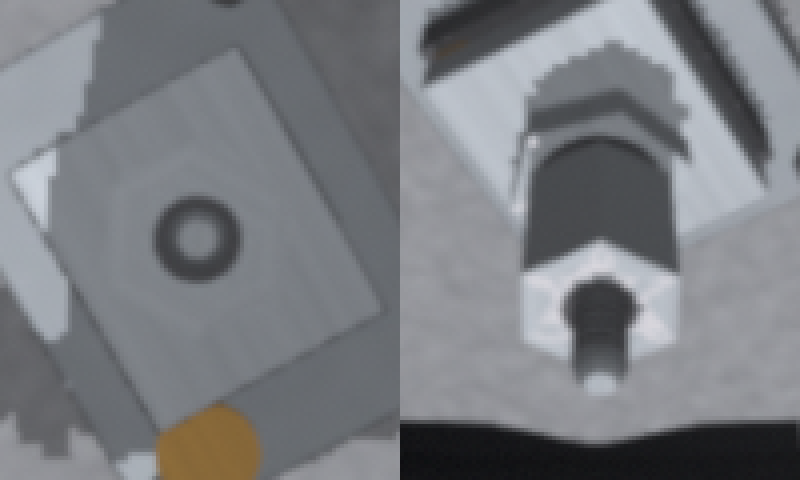

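Run:
```python
from h import *
import pickle
V=pickle.load(open("v2.pkl","rb"))
(P1,R1,c1),(P2,R2,c2)=V
tip=tri([wray(c1,(229+197/4-.4,42+238/4-.4),P1,R1),wray(c2,(280,260+378/4-.4),P2,R2)]);print(tip)
ims=[]
for (P,R,c),(u0,v0,w,h) in zip(V,[(240,60,80,80),(245,280,70,80)]):
    g=c["image"][v0:v0+h,u0:u0+w]; 
    g=cv2.resize(g,None,fx=8 if h else 1,fy=8,interpolation=3)[:600,:400*2]
    l=cv2.cvtColor(g,cv2.COLOR_RGB2GRAY);l=cv2.createCLAHE(6,(3,3)).apply(l)
    ims.append(l)
ims=[cv2.resize(i,(400,int(i.shape[0]*400/i.shape[1]))) for i in ims]
H=min(i.shape[0] for i in ims)
cv2.imwrite("pics/crop3.png",np.hstack([i[:H] for i in ims]))
```

```text
(array([0.55559455, 0.00334356, 0.12097847]), [np.float64(0.00017169223068333114), np.float64(0.00017169223068333066)])
```

View pics/crop3.png

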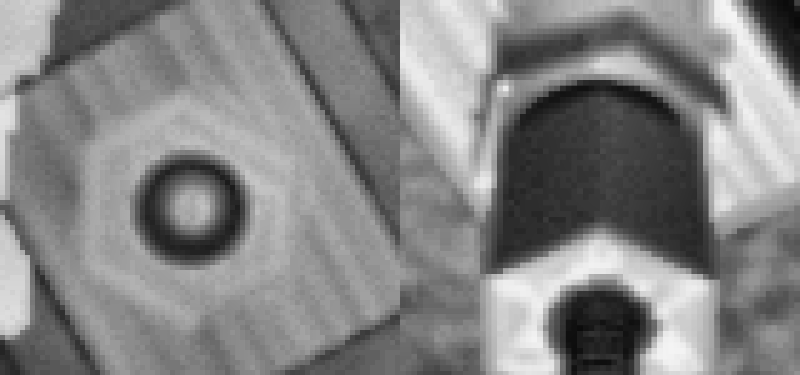

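Run:
```python
from h import *
import pickle
from scipy.optimize import least_squares
V=pickle.load(open("v2.pkl","rb"))
P,R,c=V[1]; P1,R1,c1=V[0]
ob=np.array([[280.35,320.6],[260.75,327.6],[299.8,328.1]])-.4
o2=np.array([[240+185/5,60+95/5],[240+195/5,60+330/5]])-.4
r=.015/np.cos(np.pi/6)
def vert(x,k): a=x[1]+k*np.pi/3; return (x[2]+r*np.cos(a),x[3]+r*np.sin(a),x[0])
# view2: image up = -x ; left?
for k in range(6): print(k,wproj(c,vert((.1,np.pi,.5556,.0033),k),P,R),wproj(c1,vert((.1,np.pi,.5556,.0033),k),P1,R1))
for side in (1,-1):
  ks=[0,side,-side]
  f=lambda x:np.concatenate([*[wproj(c,vert(x,k),P,R)-o for k,o in zip(ks,ob)],[(x[2]-.5556)*3e3,(x[3]-.0033)*3e3]])
  s=least_squares(f,[.1,np.pi,.5556,.0033],x_scale=[.01,.1,.01,.01]);print(s.x,np.degrees(s.x[1])-180,s.cost,s.fun.round(1))
```

```text
0 [279.66567328 318.29228476] [278.08708244  76.15828488]
1 [259.85723828 326.98052047] [255.95362808  88.80958828]
2 [260.56535129 343.46997569] [256.13778124 113.78726109]
3 [279.62135194 351.31298759] [278.07960672 126.11815832]
4 [298.69503177 343.43012367] [300.02621801 113.78935643]
5 [299.44697262 326.94005705] [300.21786157  88.81047214]
[0.1011228  3.12533395 0.55561524 0.00329875] -0.9315550703463771 0.8024856461441416 [ 0.1 -1.  -0.4  0.5  0.3  0.4  0.  -0. ]
[0.0730022  0.00364458 0.55560435 0.00337516] -179.79118114476128 78.5701693563422 [-0.2 10.   1.8 -4.6 -2.2 -5.2  0.   0.2]
```

Run:
```python
from h import *
R=down(np.radians(89)); x,y=.5556,.0034
arm.movel((.4708,.0039,.2),rate=.25)
arm.movep((x,y,.2),R); print(np.round(arm.get_joints(),3))
arm.movel((x,y,.069),R,rate=.12); arm.dwell(.3)
print(arm.get_ee_pos(),arm.get_wrist_force(),arm.get_torque(),arm.get_t())
q=arm.get_joints()
for yaw in (89,0,-60,-90,-120,-150):
    s=arm.solve_ik((x,y,.069),down(np.radians(yaw)));print(yaw,None if s is None else np.round(s,3))
c=capture("wrist");cv2.imwrite("pics/g0.png",c["image"][:,:,::-1])
```

```text
[-0.587  0.363  0.658  1.785 -0.246  1.081  1.709]
[0.55579393 0.00345407 0.06929955] [-0.38441636 -0.84851383  0.12554805] [-0.00414614 -0.04662747  0.01103022] 7.675
89 [-0.507  0.516  0.569  1.926 -0.377  0.806  1.822]
0 [-0.758  0.658  0.994  1.944 -0.695  0.928  0.589]
-60 [-0.861  0.821  1.256  1.951 -0.903  1.089 -0.252]
-90 [-0.825  0.746  1.149  1.949 -0.819  1.013 -0.859]
-120 [-0.825  0.746  1.149  1.949 -0.819  1.013 -1.383]
-150 [-0.825  0.746  1.149  1.949 -0.819  1.013 -1.906]
```

View pics/g0.png

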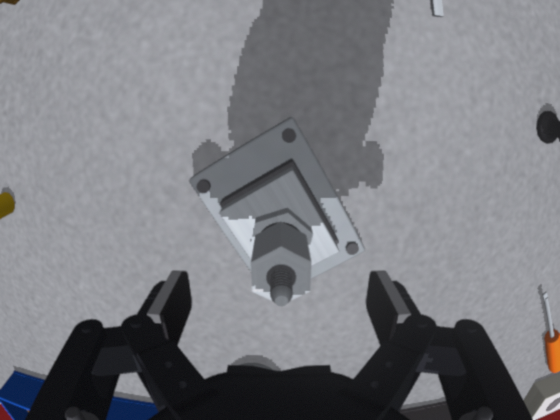

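Run:
```python
from h import *
b=arm.get_torque()
arm.move_gripper(.03,60); arm.move_gripper(.02,60);arm.dwell(.3)
print(arm.get_finger_gap(),arm.get_torque(),arm.get_wrist_force(),arm.get_ee_pos(),arm.get_t())
R=arm.get_tool_rot();print(R.round(4).tolist())
x,y=.5556,.0034;y0=np.radians(89)
for k in range(1,7):
    a=.05*k
    t0=arm.get_t();arm.movel((x,y,.069-.00191*a),down(y0-a),rate=.15)
    T=arm.get_torque();Rr=arm.get_tool_rot();print(a,round(arm.get_t()-t0,3),np.round(T,3),np.round(arm.get_wrist_force(),1),round(y0-np.arctan2(Rr[1,2],Rr[0,2]),3))
print(arm.get_joints().round(3),arm.get_finger_gap())
```

```text
0.025151984675953767 [ 1.11688194  0.51114765 -0.0174722 ] [-2.48589907  5.21305473  7.60351388] [0.55579941 0.00438285 0.06951445] 8.8583
[[0.0004, -0.9999, 0.0167], [0.0013, 0.0167, 0.9999], [-1.0, -0.0003, 0.0013]]
0.05 0.25 [1.117 0.459 0.071] [-2.2  4.6  6.6] 0.049
0.1 0.25 [1.179 0.452 0.043] [-1.7  4.6  6.9] 0.099
0.15000000000000002 0.25 [1.201 0.427 0.063] [-1.7  4.6  6.2] 0.149
0.2 0.25 [1.255 0.393 0.095] [-1.8  5.2  7.1] 0.199
0.25 0.25 [1.267 0.351 0.092] [-2.8  5.9  6.8] 0.249
0.30000000000000004 0.25 [1.238 0.392 0.092] [-1.4  5.1  5.9] 0.299
[-0.563  0.535  0.653  1.93  -0.439  0.821  1.583] 0.02511302669042993
```

Run:
```python
from h import *
c=capture("wrist");cv2.imwrite("pics/g1.png",cv2.resize(c["image"][200:380,150:410,::-1],None,fx=3,fy=3,interpolation=3))
c=capture("scene");crop(c["image"],240,170,330,265,6,"pics/g1s.png")
```

```text
(no output)
```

View pics/g1.png

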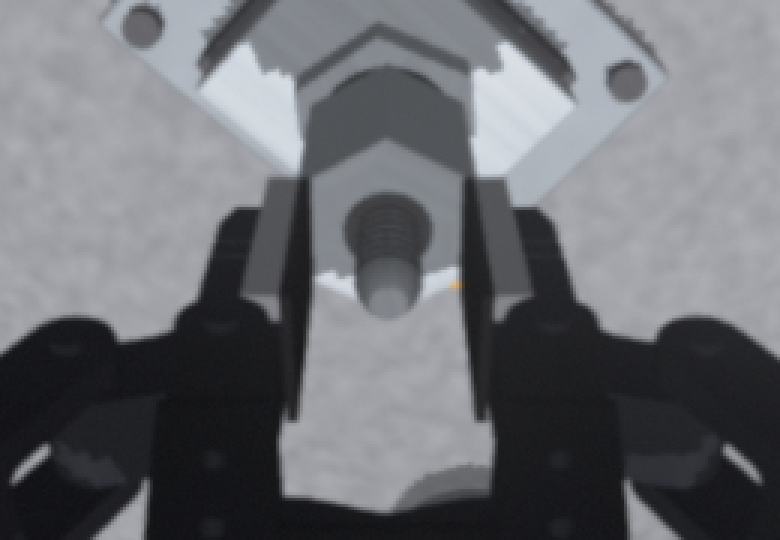

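View pics/g1s.png

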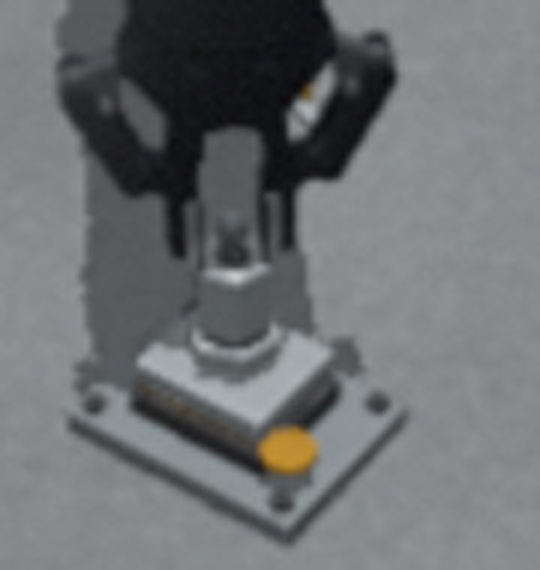

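Run:
```python
from h import *
P=arm.get_ee_pos();R=arm.get_tool_rot();c=capture("wrist");print(P)
for s in(-1,1):
  for z in (.068,.075,.08,.085,.09,.095,.10,.105,.11):
    off=.069-P[2]; X=P+R@np.array([-(z-P[2]),.011,s*.015]); print(s,z,((wproj(c,X,P,R)-[150,200])*3).round())
```

```text
[0.55586615 0.00464222 0.06897973]
-1 0.068 [316.  92.]
-1 0.075 [314. 106.]
-1 0.08 [312. 117.]
-1 0.085 [310. 129.]
-1 0.09 [308. 141.]
-1 0.095 [306. 153.]
-1 0.1 [303. 167.]
-1 0.105 [301. 181.]
-1 0.11 [298. 196.]
1 0.068 [471.  92.]
1 0.075 [474. 106.]
1 0.08 [476. 117.]
1 0.085 [478. 129.]
1 0.09 [481. 141.]
1 0.095 [483. 153.]
1 0.1 [486. 167.]
1 0.105 [489. 181.]
1 0.11 [492. 196.]
```

Run:
```python
from h import *
P=arm.get_ee_pos();R=arm.get_tool_rot();c=capture("scene")
T=np.linalg.inv(c["extrinsics"]);K=c["camera_matrix"]
def pr(X): x=K@(T[:3,:3]@X+T[:3,3]);return ((x[:2]/x[2]-[240,170])*6).round()
for z in (.069,.08,.09,.1,.11,.12):
    print(z,[pr(P+R@np.array([-(z-P[2]),0,s])) for s in(-.025,-.0125,.0125,.025)], pr(np.array([.5556,.0034,z])))
```

```text
0.069 [array([172., 316.]), array([201., 314.]), array([261., 309.]), array([290., 306.])] [228. 312.]
0.08 [array([171., 297.]), array([201., 294.]), array([260., 289.]), array([290., 287.])] [228. 292.]
0.09 [array([170., 279.]), array([200., 276.]), array([260., 271.]), array([290., 269.])] [227. 274.]
0.1 [array([169., 261.]), array([199., 258.]), array([260., 253.]), array([290., 250.])] [227. 256.]
0.11 [array([168., 242.]), array([199., 240.]), array([259., 235.]), array([290., 232.])] [226. 238.]
0.12 [array([167., 223.]), array([198., 221.]), array([259., 216.]), array([290., 213.])] [226. 219.]
```

The grip looks wrong: the gap reads 25 mm on a 30 mm nut, and the visible pad tips stand near z = 0.103, around the nut's top edge. I'll look at the shut fingers in free air to find out where they really end.

Run:
```python
from h import *
P=arm.get_ee_pos()
arm.move_gripper(.085)
arm.movel((P[0],P[1],.20),rate=.25)
arm.move_gripper(.0)
P=arm.get_ee_pos();R=arm.get_tool_rot();c=capture("wrist");s=capture("scene")
print(arm.get_finger_gap(),arm.get_t())
print("tcp",wproj(c,P,P,R),"-19",wproj(c,P+R@[-.019,0,0],P,R),"-35",wproj(c,P+R@[-.035,0,0],P,R))
for xb in(-.073,-.09,-.11): print(xb,[wproj(c,P+R@[xb,.038,z],P,R).round() for z in(-.04,.04)])
T=np.linalg.inv(s["extrinsics"]);K=s["camera_matrix"]
def pr(X): x=K@(T[:3,:3]@X+T[:3,3]);return (x[:2]/x[2]).round(1)
print([pr(P+R@[-d,0,0]) for d in(0,.019,.035)])
u,v=pr(P).astype(int);crop(s["image"],u-45,v-60,u+45,v+40,6,"pics/sh_s.png");print("crop",u-45,v-60)
crop(c["image"],178,180,378,400,3,"pics/sh_w.png")
for n,px in(("tip",(278,101)),):pass
```

```text
2.1899759562536147e-05 12.7167
tcp [281.08535944 248.43114752] -19 [281.32864944 263.70795051] -35 [281.56940299 279.01675019]
-0.073 [array([169., 240.]), array([395., 240.])]
-0.09 [array([153., 262.]), array([412., 262.])]
-0.11 [array([128., 298.]), array([439., 297.])]
[array([277.5, 179.8]), array([277.4, 173.1]), array([277.2, 167.2])]
crop 232 119
```

View pics/sh_s.png

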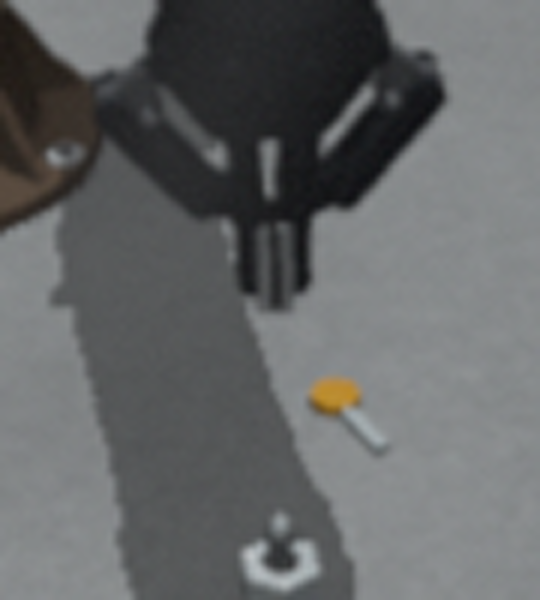

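View pics/sh_w.png

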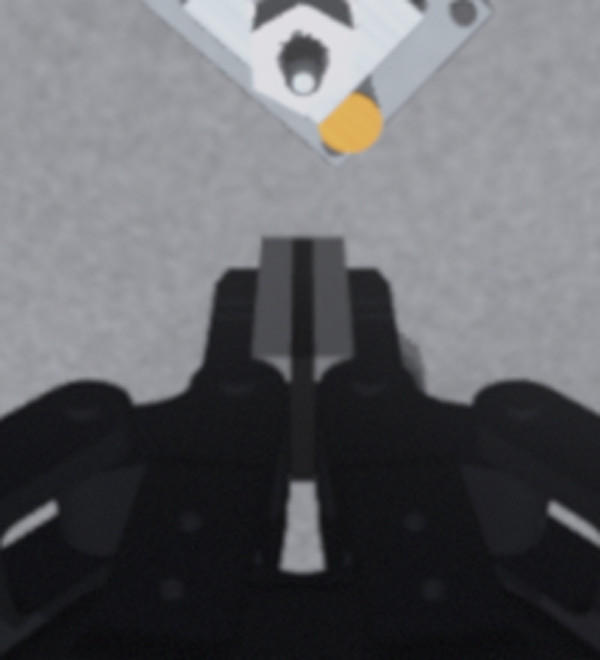

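The shut tips actually stand about 34 mm behind the reported TCP. The wrist view puts the pad tip at row 259 and the scene view at row 170, and they agree. That means I had only pinched the nut's top chamfer, so I'll grip 33 mm lower.

Run:
```python
from h import *
R=down(np.radians(89)-.3); x,y=.5556,.0034
arm.move_gripper(.085)
arm.movel((x,y,.069),R,rate=.2)
arm.movel((x,y,.036),R,rate=.06); print(arm.get_wrist_force(),arm.get_ee_pos())
c=capture("wrist");a=c["image"][200:400,150:410].copy()
arm.move_gripper(.02,70);arm.dwell(.2)
print(arm.get_finger_gap(),arm.get_torque(),arm.get_wrist_force(),arm.get_ee_pos(),arm.get_t(),arm.get_joints().round(3))
b=capture("wrist")["image"][200:400,150:410]
s=capture("scene");crop(s["image"],240,170,330,265,6,"pics/g2s.png")
cv2.imwrite("pics/g2.png",cv2.resize(np.hstack([a,b])[:,:,::-1],None,fx=1.5,fy=1.5,interpolation=3))
```

```text
[ 0.02512462 -0.45695165 -0.15986382] [0.5556379  0.00324478 0.03594434]
0.0290980566607379 [0.71988001 0.19054167 0.1127199 ] [-0.19686939  3.22340422  6.08825504] [0.55619392 0.00464564 0.03658595] 15.8083 [-0.535  0.58   0.617  1.954 -0.483  0.757  1.619]
```

View pics/g2.png

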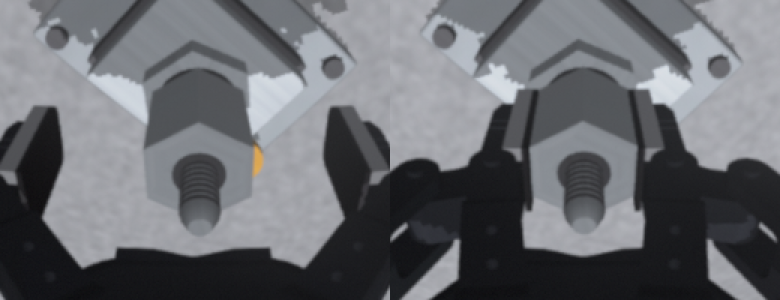

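View pics/g2s.png

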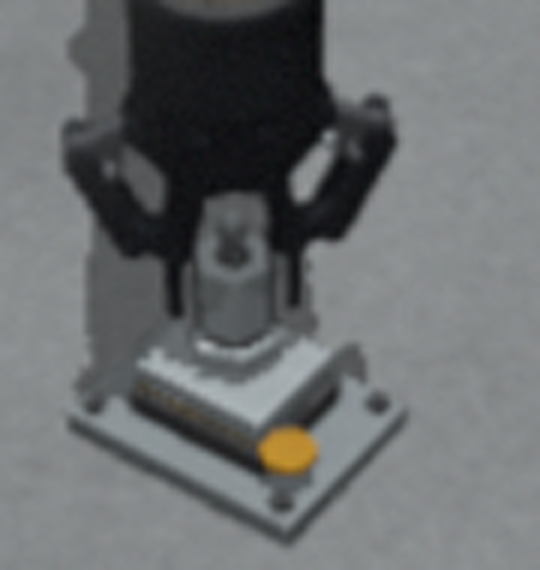

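```bash
cat > turn.py <<'E'
from h import *
import json,sys
def turn(a0,steps,da,stop,x,y,z0,y0):
    a=a0;log=[]
    for k in range(steps):
        a+=da
        arm.movel((x,y,z0-.00191*a),down(y0-a),rate=.15)
        T=arm.get_torque()[2];Rr=arm.get_tool_rot()
        log.append((round(a,3),round(T,3),round(y0-np.arctan2(Rr[1,2],Rr[0,2]),3)%(2*np.pi)))
        F=arm.get_wrist_force()
        print(*log[-1],F.round(1),flush=True)
        if T>stop or np.linalg.norm(F)>40: print("STOP");break
    print(arm.get_ee_pos(),arm.get_joints().round(2),arm.get_finger_gap(),arm.get_t());return a
E
python3 - <<'E'
from turn import *
turn(0,8,.08,.22,.5560,.0043,.0364,np.radians(89)-.3)
E
```

```text
0.08 -0.257 0.078 [0.9 2.1 0.3]
0.16 -0.217 0.157 [0.1 3.3 0.5]
0.24 -0.168 0.236 [1.2 2.2 2.2]
0.32 -0.214 0.315 [0.6 3.8 2.2]
0.4 -0.251 0.395 [0.7 4.2 2.3]
0.48 -0.246 0.475 [-0.2  3.9  2.4]
0.56 -0.187 0.555 [1.9 5.2 3.4]
0.64 -0.22 0.634 [1.4 5.  2.9]
[0.55631115 0.0049129  0.0353741 ] [-0.64  0.64  0.8   1.96 -0.63  0.81  1.13] 0.029055199804665116 17.9083
```

Run:
```python
from turn import *
b=(.5563,.0046,.0358,np.radians(89)-.3)
turn(.64,2,-.06,9,*b)
turn(.52,3,.06,9,*b)
print(arm.get_torque(),arm.get_joint_efforts().round(2))
P=arm.get_ee_pos();R=arm.get_tool_rot();c=capture("wrist");crop(c["image"],150,180,410,380,3,"pics/g3.png")
```

```text
0.58 0.092 0.573 [-3.1  5.  16.1]
0.52 0.018 0.513 [-3.4  4.2 16.9]
[0.55633209 0.00485272 0.03551424] [-0.62  0.62  0.76  1.96 -0.6   0.8   1.22] 0.029102198399478075 18.4083
0.58 -0.13 0.574 [-3.2  4.7 12.8]
0.64 -0.113 0.634 [-1.6  4.7 12.5]
0.7 -0.148 0.694 [-3.5  5.1 11.1]
[0.55637485 0.00498319 0.03514722] [-0.65  0.64  0.81  1.96 -0.64  0.81  1.08] 0.02940171596621955 19.1583
[ 1.04912228  0.54406608 -0.14842713] [  2.64 -53.69  15.46 -18.53   0.88  -1.68  -0.1 ]
```

View pics/g3.png

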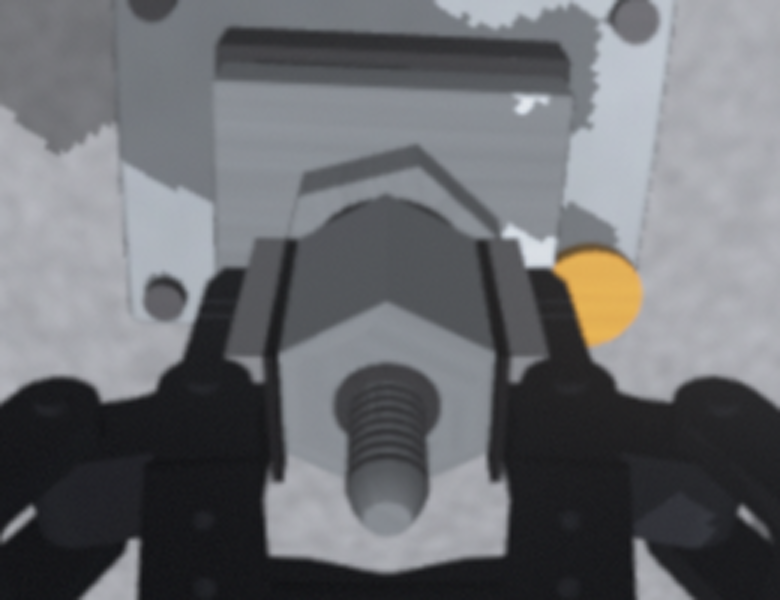

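Clockwise turning reads as negative: it gave −0.15 forward and about +0.09 on reversal, so the sign is that of the tool acting on the part. The nut follows the grip. I'll carry on and stop on the magnitude.

```bash
cat > turn2.py <<'E'
from h import *
def turn(a0,steps,da,stop,x,y,z0,y0):
    a=a0
    for k in range(steps):
        a+=da
        arm.movel((x,y,z0-.00191*a),down(y0-a),rate=.15)
        T=-np.mean([arm.get_torque()[2] for _ in range(3)]);F=arm.get_wrist_force();Rr=arm.get_tool_rot()
        print(round(a,3),round(T,3),F.round(1),(y0-a-np.arctan2(Rr[1,2],Rr[0,2])).round(4),flush=True)
        if T>stop or np.linalg.norm(F)>40: print("STOP");break
    print(arm.get_ee_pos(),arm.get_joints().round(2),arm.get_finger_gap(),arm.get_t());return a
E
python3 - <<'E'
from turn2 import *
turn(.70,12,.08,.29,.5563,.0048,.0362,np.radians(89)-.3)
E
```

```text
0.78 0.228 [0.5 4.8 5.7] -0.0054
0.86 0.183 [-0.8  4.5  5.1] -0.0054
0.94 0.209 [-0.1  4.4  5.4] -0.0054
1.02 0.196 [0.4 4.4 5.5] -0.0054
1.1 0.213 [-0.4  4.8  6.3] -0.0054
1.18 0.139 [-2.3  4.6 13.5] -0.0055
1.26 0.107 [-1.2  5.4 12.1] -0.0055
1.34 0.174 [-1.8  5.5 13.6] -0.0056
1.42 0.094 [-2.   5.3 14. ] -0.0056
1.5 -0.026 [-1.7  5.3 15.3] -0.0057
1.58 -0.011 [-2.6  6.4 16.5] -0.0057
1.66 -0.112 [-2.6  4.9 17.4] -0.0058
[0.55686807 0.00506949 0.03389962] [-0.78  0.77  1.06  1.97 -0.85  0.94  0.32] 0.02889111636608579 22.2083
```

Run:
```python
from h import *
print(arm.get_torque(),arm.get_wrist_force(),arm.get_joint_efforts().round(3),arm.get_t())
c=capture("wrist");crop(c["image"],150,180,410,380,3,"pics/g4.png")
s=capture("scene");crop(s["image"],250,190,310,250,9,"pics/g4s.png")
```

```text
[1.35623913 0.58890326 0.11213472] [-2.59993654  4.93492846 17.37402164] [  3.495 -51.219  18.994 -15.323   0.724  -2.135  -0.395] 22.2083
```

View pics/g4.png

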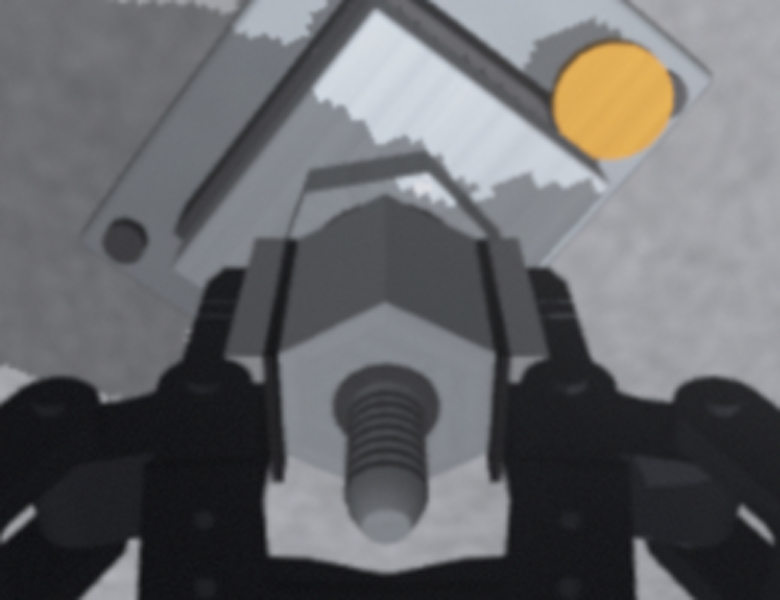

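View pics/g4s.png

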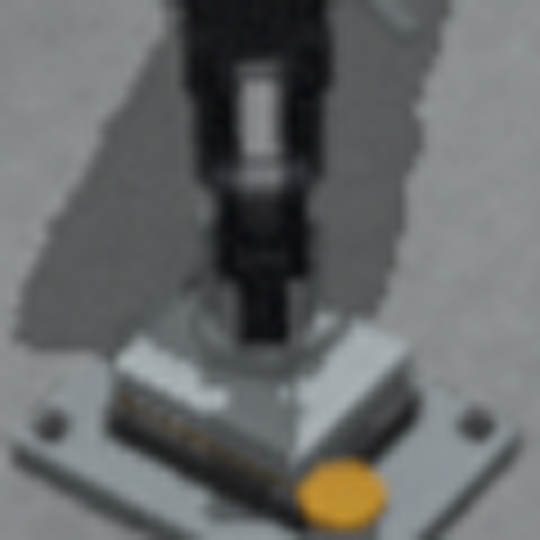

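Torque and joint-7 effort both rose steadily from a ≈ 1.18: about +0.3 N·m in tz, and joint 7 from −0.10 to −0.395. So the nut has touched, the real sign is positive, and there is an offset in tz. That puts it near the upper limit. I'll ease back slightly and creep forward while reading both.

Run:
```python
from h import *
y0=np.radians(89)-.3
for a in (1.62,1.57,1.52,1.49,1.51,1.53):
    arm.movel((.5563,.0048,.0362-.00191*a),down(y0-a),rate=.15)
    print(a,arm.get_torque().round(3),arm.get_wrist_force().round(1),arm.get_joint_efforts()[4:].round(3),arm.get_joints()[6].round(3))
print(arm.get_t(),arm.get_finger_gap())
```

```text
1.62 [1.184 0.409 0.293] [-0.4  5.4 14.9] [ 0.764 -1.693 -0.152] 0.357
1.57 [1.099 0.333 0.274] [-0.8  5.3 13. ] [ 0.777 -1.554 -0.15 ] 0.397
1.52 [1.111 0.223 0.267] [-1.5  3.8 12.3] [ 0.806 -1.487 -0.123] 0.437
1.49 [1.154 0.275 0.222] [ 0.1  4.4 12.1] [ 0.878 -1.522 -0.068] 0.461
1.51 [1.171 0.369 0.223] [-0.2  6.4 13.5] [ 0.712 -1.722 -0.336] 0.445
1.53 [1.207 0.395 0.295] [-0.7  5.8 13.7] [ 0.693 -1.763 -0.348] 0.429
23.8083 0.02897336299439798
```

Run:
```python
from h import *
y0=np.radians(89)-.3
for a in (1.46,1.48):
    arm.movel((.5563,.0048,.0362-.00191*a),down(y0-a),rate=.1)
    print(a,arm.get_torque().round(3),arm.get_wrist_force().round(1),arm.get_joint_efforts()[4:].round(3),arm.get_joints()[6].round(3))
arm.move_gripper(.085);arm.dwell(.2)
print(arm.get_torque().round(3),arm.get_wrist_force().round(1),arm.get_joint_efforts()[4:].round(3))
P=arm.get_ee_pos();R=arm.get_tool_rot();c=capture("wrist");crop(c["image"],150,180,410,380,3,"pics/g5.png");print(P,np.degrees(np.arctan2(R[1,2],R[0,2])))
arm.movel((P[0],P[1],.20),rate=.25);print(arm.get_t(),arm.get_joints().round(2))
```

```text
1.46 [1.061 0.257 0.397] [-1.   5.7 11.9] [ 0.781 -1.379 -0.099] 0.486
1.48 [1.138 0.399 0.246] [-1.3  4.8 13.3] [ 0.733 -1.659 -0.325] 0.469
[-0.036  0.056 -0.03 ] [-0.   0.2 -0.6] [0.018 0.001 0.004]
[0.55628904 0.00479843 0.03334663] -12.975407901776558
25.9583 [-0.9   0.56  1.23  1.8  -0.57  1.19  0.27]
```

View pics/g5.png

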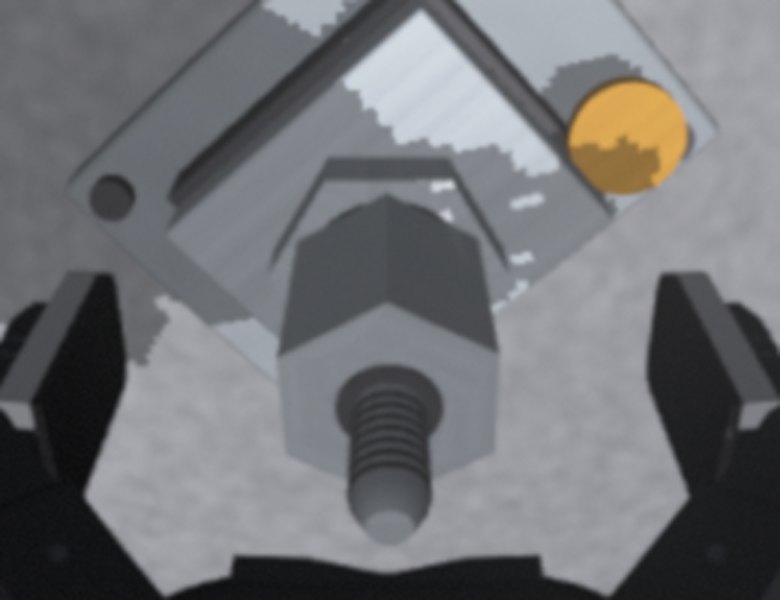

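The nut stayed aligned after release, and joint 7 reads 0.004 free, so the final forward torque of 0.325 N·m is a trustworthy figure. Now the cap: two close wrist views.

Run:
```python
from h import *
import pickle
V=[];ims=[]
cap=np.array([.527,-.3515]);ya=np.radians(-55);R0=down(ya);yh=R0[:2,1]
for yw in(-55,125): 
    s=arm.solve_ik((*cap,-.027),down(np.radians(yw)));print(yw,s if s is None else s.round(2))
for i,(d,z) in enumerate([(0.0,.14),(-.09,.12)]):
    arm.movep((*(cap+d*yh),z),R0);arm.dwell(.3);P=arm.get_ee_pos();R=arm.get_tool_rot();c=capture("wrist");V.append((P,R,c))
    u,v=wproj(c,(*cap,.014),P,R).astype(int);u0=max(u-40,0);v0=max(v-50,0)
    ims.append(cv2.resize(c["image"][v0:v0+100,u0:u0+80],(400,500),interpolation=3));print("org",u0,v0,P,arm.get_t(),arm.get_joints().round(2))
pickle.dump(V,open("v3.pkl","wb"));cv2.imwrite("pics/cap.png",np.hstack(ims)[:,:,::-1]);cv2.imwrite("pics/capw.png",V[0][2]["image"][:,:,::-1])
```

```text
-55 [-0.08  0.93  0.98  1.8  -0.95  0.96  0.37]
125 [ 0.96  0.82 -0.71  1.71  0.67  0.87  2.13]
org 238 140 [ 0.52763347 -0.35061839  0.14012873] 27.6667 [-0.16  0.75  1.15  1.68 -0.73  1.21  0.21]
org 237 44 [ 0.45426419 -0.40250693  0.11995148] 28.475 [-0.05  0.73  1.14  1.77 -0.73  1.13  0.37]
```

View pics/cap.png

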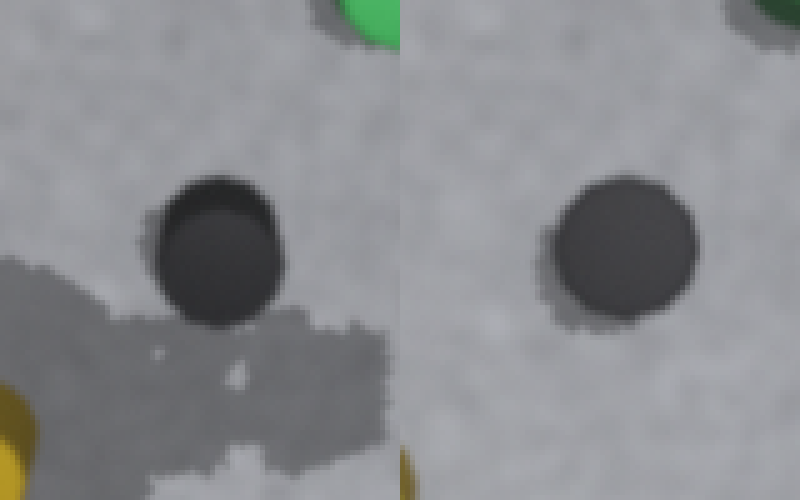

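View pics/capw.png

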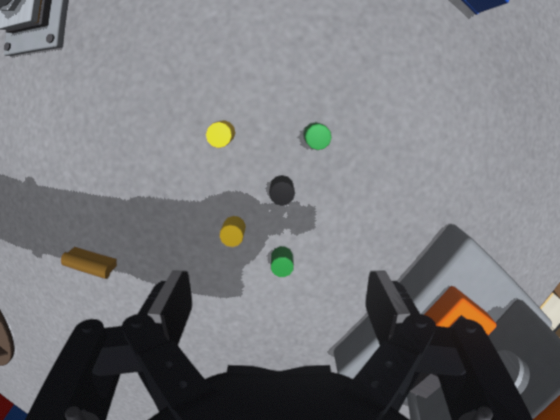

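This confirms a plain black cylinder without a waist at wrist (282,190). Its green neighbours are at (318,136) and (282,262), its yellow ones at (219,134) and (232,232), and the jaw axis (horizontal in the image) is clear of them.

Run:
```python
from h import *
import pickle
V=pickle.load(open("v3.pkl","rb"))
X,e=tri([wray(V[0][2],(281.6,193),*V[0][:2]),wray(V[1][2],(282,93),*V[1][:2])]);print(X,e)
R=down(np.radians(-55));x,y=X[:2]
arm.movel((x,y,.12),R,rate=.25)
arm.move_gripper(.055)
arm.movel((x,y,.03),R,rate=.2);arm.movel((x,y,-.027),R,rate=.07)
print(arm.get_ee_pos(),arm.get_wrist_force(),arm.get_t())
c=capture("wrist");crop(c["image"],150,180,410,380,3,"pics/c0.png")
s=capture("scene");crop(s["image"],95,215,185,305,6,"pics/c0s.png")
```

```text
[ 0.52950712 -0.35386333  0.02672793] [np.float64(0.00010478199063927543), np.float64(0.00010478199063938636)]
[ 0.52965595 -0.35423186 -0.02662577] [-0.13783121 -1.18028781  0.02616018] 30.9667
```

View pics/c0.png

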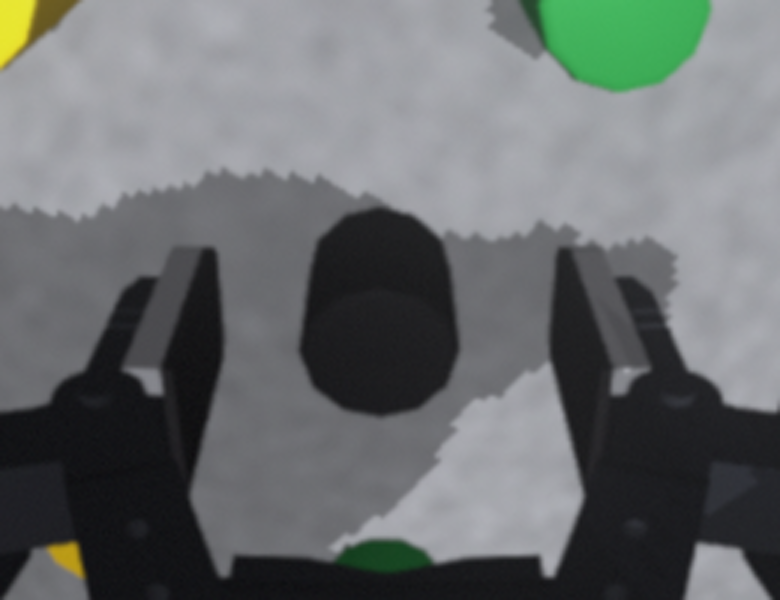

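View pics/c0s.png

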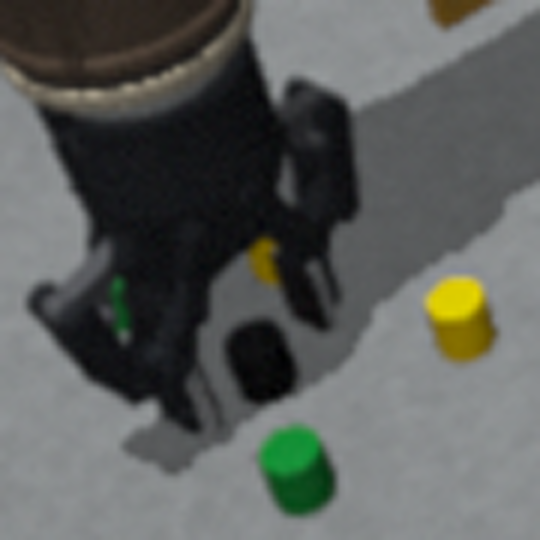

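Run:
```python
from h import *
arm.move_gripper(.015,40);arm.dwell(.2)
P0=arm.get_ee_pos();print(arm.get_finger_gap(),P0,arm.get_wrist_force())
arm.movel((P0[0],P0[1],.15),rate=.2)
R=arm.get_tool_rot();zh=down(np.radians(-55))[:,2]
S=np.array([.556,.0042,0])
t=S+.001*zh
arm.movep((t[0],t[1],.15),down(np.radians(-55)));arm.dwell(.3)
print(arm.get_ee_pos(),arm.get_wrist_force(),arm.get_finger_gap(),arm.get_t(),arm.get_joints().round(2))
c=capture("wrist");crop(c["image"],150,180,410,380,3,"pics/c1.png")
s=capture("scene");crop(s["image"],235,140,325,250,5,"pics/c1s.png")
```

```text
0.02301481176549769 [ 0.52967204 -0.35396624 -0.0266106 ] [-0.99059832  0.43880369  5.58360807]
[0.55663349 0.002526   0.15006665] [-0.17696888 -0.42344418  0.14004009] 0.022744891298637594 34.3333 [-0.9   0.69  1.29  1.87 -0.72  1.17 -0.31]
```

View pics/c1.png

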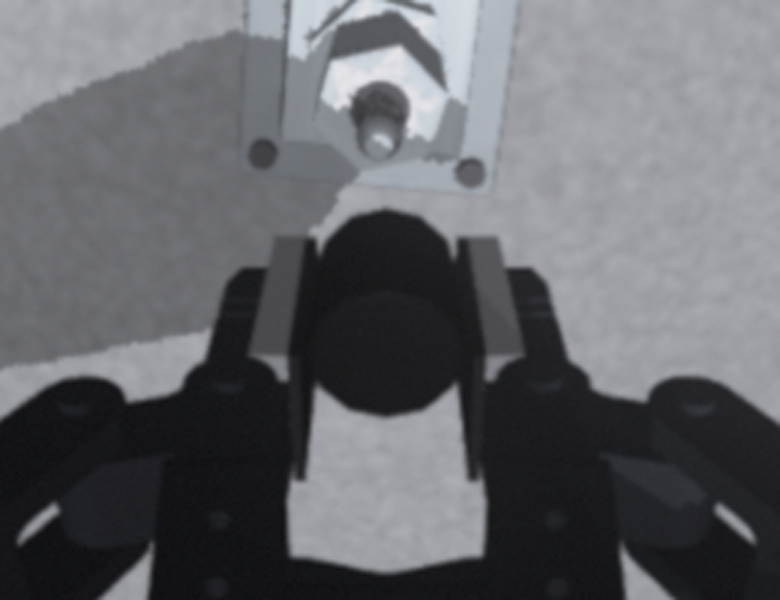

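View pics/c1s.png

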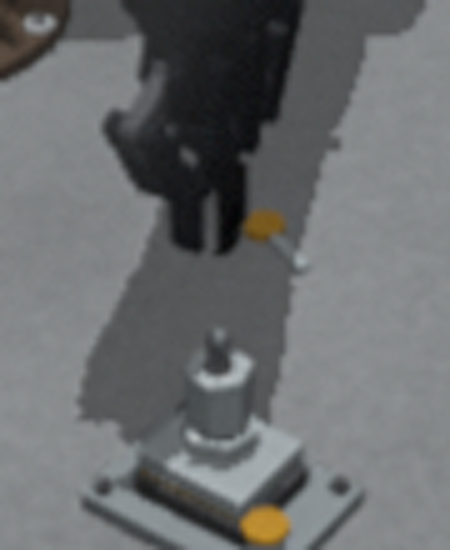

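Run:
```python
from h import *
P=arm.get_ee_pos();R=arm.get_tool_rot();c=capture("wrist")
def az(px,z): o,d=wray(c,px,P,R);return o+d*(z-o[2])/d[2]
s=az((150+380/3-.3,180+142/3-.3),.122);k=az((150+385/3-.3,180+352/3-.3),P[2]+.0546)
print(P,s,k,s-k, R[:,0], R.T@(s-k))
for z in(.2,.2047,.209):print(az((278.0,297.0),z))
```

```text
[0.55661386 0.00294707 0.15002214] [0.55662424 0.0038208  0.122     ] [0.5574371  0.00297351 0.20462214] [-0.00081286  0.00084729 -0.08262214] [ 5.58697995e-05 -6.24266124e-06 -9.99999998e-01] [ 0.08262209 -0.00018416 -0.00116324]
[0.55485141 0.0011897  0.2       ]
[0.55748709 0.00302616 0.2047    ]
[0.55989846 0.00470633 0.209     ]
```

Run:
```python
from h import *
R=down(np.radians(-55))
arm.movel((.5559,.0037,.102),R,rate=.12);arm.dwell(.2);print(arm.get_ee_pos(),arm.get_wrist_force())
for z in np.arange(.098,.0755,-.0025):
    arm.movel((.5559,.0037,z),R,rate=.03)
    F=arm.get_wrist_force();P=arm.get_ee_pos();print(round(z,4),P.round(4),F.round(1),arm.get_finger_gap().round(4))
    if np.abs(F[2])>25 or np.hypot(*F[:2])>15: print("STOP");break
print(arm.get_t())
c=capture("wrist");crop(c["image"],150,180,410,380,3,"pics/c2.png")
s=capture("scene");crop(s["image"],235,140,325,250,5,"pics/c2s.png")
```

```text
[0.55642982 0.00354226 0.10271835] [-0.01293835 -0.36253492  0.03866428]Traceback (most recent call last):
  File "<stdin>", line 6, in <module>
AttributeError: 'float' object has no attribute 'round'
```

Run:
```python
from h import *
R=down(np.radians(-55))
for z in np.arange(.0955,.0755,-.0025):
    arm.movel((.5557,.0038,z),R,rate=.03)
    F=arm.get_wrist_force();P=arm.get_ee_pos();print(round(z,4),P.round(4),F.round(1),round(arm.get_finger_gap(),4))
    if np.abs(F[2])>25 or np.hypot(*F[:2])>15: print("STOP");break
print(arm.get_t())
c=capture("wrist");crop(c["image"],150,180,410,380,3,"pics/c2.png")
s=capture("scene");crop(s["image"],235,140,325,250,5,"pics/c2s.png")
```

```text
0.0955 [0.5556 0.0038 0.0953] [ 0.3  0.4 -0.9] 0.0227
0.093 [0.5556 0.0038 0.0928] [-0.1 -0.1  0. ] 0.0227
0.0905 [0.5556 0.0038 0.0903] [ 0.3  0.2 -0.2] 0.0226
0.088 [0.5556 0.0038 0.0878] [-0.6  0.2 -0.7] 0.0227
0.0855 [0.5556 0.0038 0.0854] [-0.1 -0.5 -0.2] 0.0225
0.083 [0.5556 0.0038 0.0828] [ 0.3  0.9 -0.5] 0.023
0.0805 [0.5556 0.0038 0.0803] [0.7 0.1 0.3] 0.023
0.078 [0.5556 0.0038 0.0778] [-0.1 -0.1  0.5] 0.0227
0.0755 [0.5561 0.0037 0.0768] [-6.2  2.5 18. ] 0.0229
37.7667
```

View pics/c2.png

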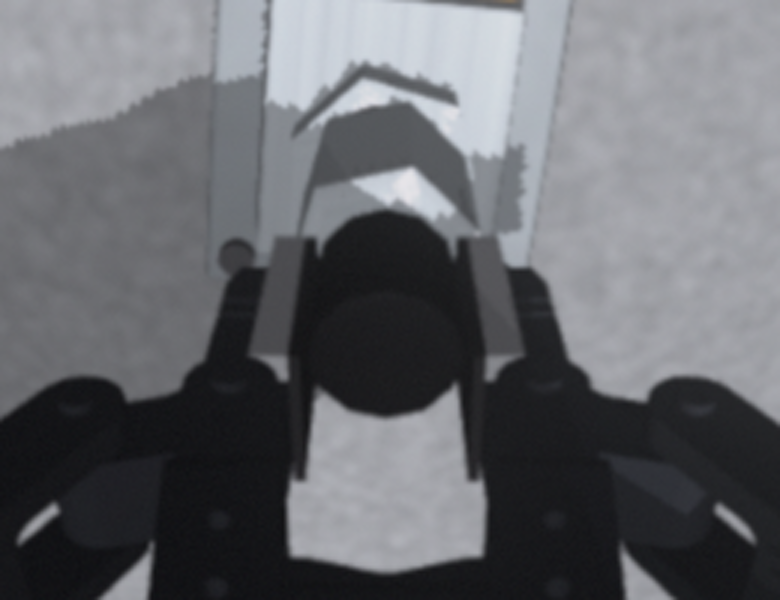

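View pics/c2s.png

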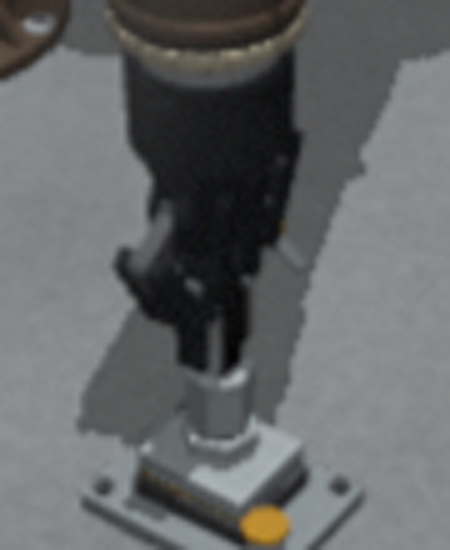

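Contact came at TCP z ≈ 0.077, exactly where the bore's bottom should meet the tip (predicted 0.0774), with 18 N of push. Releasing.

Run:
```python
from h import *
R=down(np.radians(-55))
arm.move_gripper(.06);arm.dwell(.2);P=arm.get_ee_pos();print(P,arm.get_wrist_force())
arm.movel((P[0],P[1],.17),R,rate=.15)
yh=R[:,1]
V=[]
ims=[]
for i,(d,z) in enumerate([(-.09,.19),(-.0,.17)]):
    arm.movel((.5556+d*yh[0],.0036+d*yh[1],z),R,rate=.2);arm.dwell(.3)
    P=arm.get_ee_pos();Rr=arm.get_tool_rot();c=capture("wrist");V.append((P,Rr,c))
    u,v=wproj(c,(.5556,.0036,.132),P,Rr).astype(int);u0=u-40;v0=max(v-50,0);print(u0,v0)
    ims.append(cv2.resize(c["image"][v0:v0+100,u0:u0+80],(400,500),interpolation=3))
import pickle;pickle.dump(V,open("v4.pkl","wb"))
cv2.imwrite("pics/e0.png",np.hstack(ims)[:,:,::-1])
s=capture("scene");crop(s["image"],235,170,325,260,6,"pics/e0s.png");print(arm.get_t())
```

```text
[0.55567175 0.0038127  0.0754438 ] [-0.33469076 -0.1562743   0.39890182]
237 41
237 171
41.2583
```

View pics/e0.png

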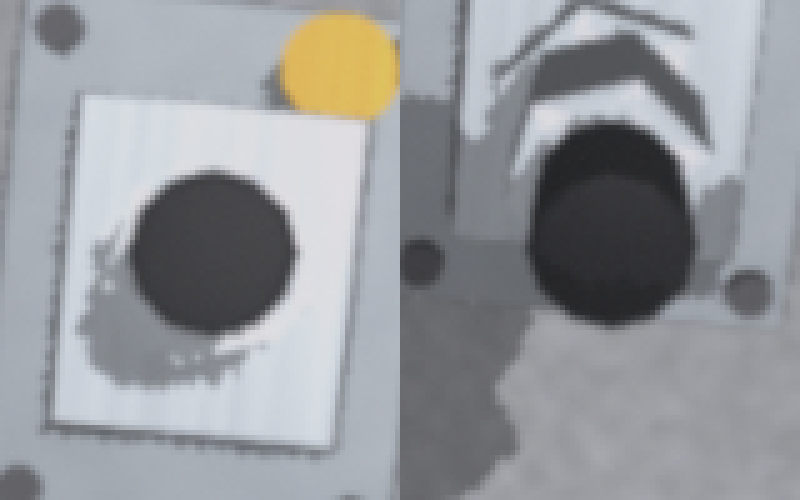

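View pics/e0s.png

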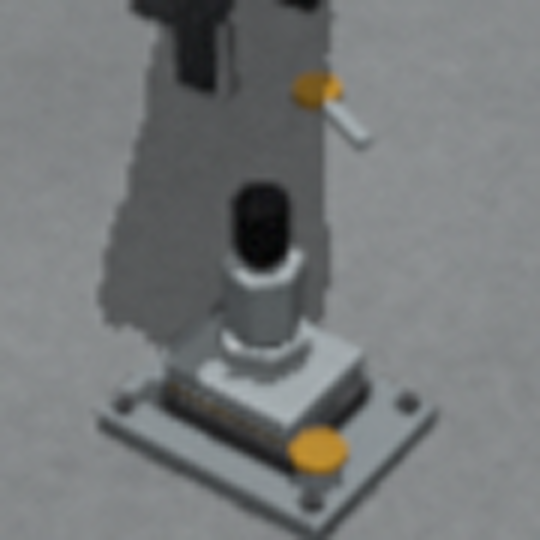

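Run:
```python
from h import *
import pickle
V=pickle.load(open("v4.pkl","rb"))
print(tri([wray(V[0][2],(279.2,90.8),*V[0][:2]),wray(V[1][2],(279.0,220.4),*V[1][:2])]))
```

```text
(array([0.55666277, 0.00294753, 0.13107444]), [np.float64(5.5104335216364035e-06), np.float64(5.510433521546213e-06)])
```

Run:
```python
from h import *
arm.movel((.5556,.0036,.23),rate=.2);print(arm.get_wrist_force(),arm.get_t());arm.sign_off()
```

```text
[-0.14879773  0.20527425 -0.4329261 ] 41.7083
the job is handed in; nothing more can be done
```

The tall nut is run down and tightened, and the black cap is on the stud. I handed the job in at 41.7 s; no verdict is reported.

**Tall nut:** I turned it clockwise about 1.48 rad net in the good grip. It touched the washers at roughly 1.2 rad. I went to 1.66 rad, judged it too close to the limit, eased back and crept forward to finish. The final forward torque from joint 7's effort was about 0.325 N·m, against 0.004 when free. The nut did not turn back when I let go.

**Cap:** It bottomed with 18 N where predicted, and I released it. Two wrist views put its top at z = 0.131 m (0.132 expected), about 1 mm from the stud axis and upright. No other objects were visibly disturbed, though I took no final top picture to check them all.

**Checks that disagreed:**
- **Finger tips:** They stand about 34 mm behind the reported TCP. My first grip therefore only caught the nut's top edge, and I redid it lower.
- **Wrist torque:** The vertical moment was offset and inconsistent with turning direction, so I relied on joint 7's effort and the turning angle instead.
- **Peak tightness:** At the 1.66 rad point I estimate the torque reached about 0.40–0.45 N·m. Rougher estimates ran up to the 0.5 limit, so I cannot fully rule out a brief overtightening.

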